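# Slide the plank out to the gauge and hold it for the cut

### The arm

A 6-joint arm with a two-finger parallel gripper is mounted at the origin on a cart in front of the work surface, level with it; the furniture and walls round the work are solid. World frame = base frame: x ahead of the robot, y to its left, z up, the work surface at z = 0. Lengths are in m, angles in rad, forces in N, time in s.
With the tool pointing down it reaches from about 0.3 to 0.875 m from the base axis. Payload 6.4 kg.
Tool frame: the origin (TCP) lies midway between the tips of the shut fingers; the grasp point (between the pads) lies 19 mm behind it; z points along the fingers, y is the line along which they close (so a half turn about z gives the same grasp; the last joint's range is limited). The gripper opens to 85 mm and grips with 20 to 120 N. Pads are 22 mm wide; open, the fingers measure 114 mm over their backs; the gripper's body (76 mm by 85 mm) begins 54 mm behind the grasp point. The pads swing forward as they close: fully open they stand 13 mm farther back than shut.
Start: joints at [-1.362, 0.181, 1.607, -0, 1.354, -0.206], TCP at [0.232, -0.526, 0.231] pointing down, gripper open.
Joint ranges: [-2.99, 2.99], [-0.89, 2.07], [0.3, 2.58], [-1.14, 4.28], [0, 2.63], [-3.12, 3.12]. Speed limits (rad/s): [2.57, 2.57, 3.01, 3.14, 3.14, 3.14].

### API

Orientations are given as a unit quaternion [w, x, y, z].
In Python, from bench import sensors, vision, ctrl gives the robot as it stands.
- The arm moves only by the tool carry_out, never from a script. Its argument "deltas" is text: rows parted by semicolons, each of 7 numbers parted by spaces: the shift along the tool's x, y, z in mm, then the turn, a rotation vector about the tool's x, y, z in rad, then the closure, from 0 (fully open) to 1 (shut). In form: tx ty tz ax ay az claw; .... A call has 1 to 12 rows; each row is the pose to reach, as a shift and turn from the pose commanded when the call began, along the tool's axes at that moment; what a row does not reach only later rows make up. A row lasts 1/8 s, in which the tool goes at most 62.5 mm and 10.7 degrees, less where a joint would pass 70% of its speed; a pose out of reach is approached as far as the arm can. A call with a gripper value outside its range is refused whole. The fingers move at their own pace and stop on an object; the grip force is fixed at half the most. Time passes only in rows, so rows that repeat a pose let the fingers close. It gives the time, the measured TCP pose, the force, the opening and the grip force at its end, in the units of the state.
- sensors.get_obs(): the state, without advancing time (a new reading comes with each control period).
- vision.camera(name): name is "scene" or "top" or "wrist"; returns the picture (480x640x3 uint8, blue, green, red); there is no depth.
- vision.camera_model(name): a dict with "K" (3x3 intrinsics, pixels), "extrinsics" (4x4, takes a point from world to camera coordinates); the wrist camera has in their place "hand_eye" (4x4, takes a point from camera to tool coordinates, whose origin is the TCP and whose axes are the flange's). Camera axes: x right, y down, z forward; pixel columns grow to the right and rows downward; lengths in m; the calibration is good to about 2 mm. The wrist camera is an equidistant fisheye: a pixel r from the principal point sees the ray r / f radians off the axis. A picture is of the moment at which its call begins: read the wrist's pose just before it. camera_model takes no time and is no camera call.
- ctrl.hand_in(): hands the job in; it is judged then, once.
The state is a dict: "time_s": time; "q": joint angles; "dq": joint speeds; "joint_efforts": joint torques, N m; "eef_pos": TCP position; "eef_rot": TCP orientation; "wrist_force": force on the tool from outside, world axes, zero at the start; "torque": the same for the moment, N m; "opening": opening from 0.0 (shut) to 1.0 (fully open); "grasp_force": force on a finger pad.
Only numpy, scipy, OpenCV 4.12 (cv2) and the standard library are available. Lean on these libraries where they do the work, as an engineer would, in place of code of your own. Each camera call takes 0.05 s, during which the arm holds its last target. There are 200 camera calls.

### The job

Set up the plank for sawing: slide it along the wooden rest, without lifting it off, until its front end is level with the tip of the length gauge's pointer and the plank lies straight along the rest. So much of it then hangs out that it would tip, so keep hold of it with the fingers, level and flat on the rest, and finish while still holding it there. Do not shift the gauge's pointer or disturb the bottle and the tin.

Things in the scene. Friction and masses are not known exactly. Their poses are not given: they have to be found in the camera images.
- plank: Light wooden plank 270 x 50 x 14 mm, 0.17-0.34 kg, evenly heavy, loose, flat on the rest, 7 mm wider than its top on each side. Origin: centre of its underside; x along it toward the front end (the end slid out), y across its width, z up. Starts up to 0.1 rad askew and 4 mm off centre, front end 15-60 mm past the rest's front edge. Tips if its centre passes that edge unheld.
- lead_end (a point): Middle of the plank's front end face (135 mm ahead of the plank's origin, 7 mm above its underside); axes as the plank's.
- tail_end (a point): Middle of the plank's back end face (135 mm behind the plank's origin, 7 mm above its underside); axes as the plank's.
- rest: Wooden rest screwed to the table: level beam 150 x 36 x 18 mm, its top 80 mm above the table, on two posts and a base plate 150 x 80 x 15 mm. Origin: on the table under the beam's middle. x along the beam, the way the plank is slid out (from the robot's left to its right, up to 0.3 rad askew); y to the far side, where the gauge is; z up.
- rest_edge (a point): Middle of the front edge of the rest's top, 75 mm from the rest's middle along its x, 80 mm above the table; axes as the rest's.
- cursor (a joint): Place of the gauge's pointer along its rod, in m; grows away from the rest. 0: pointer 150 mm past the front edge of the rest; it starts at 0 to 0.04. Held by about 8 N of friction; leave it alone.
- mark (a point): Tip of the gauge's pointer: a dark steel finger 4 mm thick on a 22 mm aluminium block on a 10 mm steel rod, which runs along the rest's x 62 mm to the far side of its centre line. The tip is 92 mm above the table (just under the plank's top), 37 mm from the centre line, 12 mm beside a centred plank. Axes as the rest's. The plank's front end is to be level with it along x.
- resin_bottle: White plastic bottle with blue cap, 60 mm wide, 141 mm tall, standing on the table; origin at the centre of its underside. Leave alone.
- pigment_tin: Round tin, 62 mm wide, 49 mm tall, standing on the table; origin at the centre of its underside. Leave alone.

How it is judged:
At the end, for the whole second after the job is handed in: The robot's fingers are on the plank (at least 1 N); its front end is level with the gauge's pointer within 5 mm along the rest; it lies flat on the rest (height within 4 mm, level within 0.04 rad, bearing on the rest), straight along it within 0.06 rad and centred within 12 mm, and is still (x of lead_end in the frame of mark between -0.005 and 0.005 m and z of plank in the frame of rest between 0.076 and 0.084 m and y of plank in the frame of rest between -0.012 and 0.012 m and angle between the x axis of plank and the x axis of rest, either way round below 0.06 rad and angle between plank's own z axis and vertical below 0.04 rad and contact force between the fingers and plank above 1 N and contact force between plank and rest above 0.2 N and x of tail_end in the frame of rest_edge below -0.06 m and linear speed of plank below 0.01 m/s and angular speed of plank below 0.05 rad/s); the arm keeps its last pose, push and grip.
It fails at once if the plank is lifted off the rest (over 12 mm) (z of plank in the frame of rest above 0.092 m).
It fails at once if the plank tips (over 0.15 rad) (angle between plank's own z axis and vertical above 0.15 rad).
It fails at once if the gauge's pointer is shifted (over 4 mm) (distance of mark from where it was at the start of the episode above 0.004 m).
It fails at once if the bottle or the tin is disturbed (over 20 mm) (distance of any of resin_bottle, pigment_tin from where it was at the start of the episode above 0.02 m).
It also fails if it takes over 30 s, if anything falls off the work surface, if the arm or the gripper's body presses on something with over 40 N, if the wrist force passes 120 N, or if a joint passes its speed limit or range.

## Working session

There is one attempt and no reset: what is moved stays moved. The work goes in short steps, Python scripts to look and compute and a tool call to move; the robot and the scene stay as the last step left them, time stands still between calls to the robot, and variables do not carry over. Pictures are saved under pics/ and viewed, at most 10 in all, crops included, and the job is handed in when it is done.

Besides the shell and the picture viewer there is one more tool, called after "Call:" by a JSON object that holds its "fn" and its "kwargs". carry_out: Moves the arm, as the interface text tells. Its arguments: {"type":"object","properties":{"deltas":{"type":"string"}},"required":["deltas"]}

```bash
mkdir -p pics; ls
python3 - <<'E'
from bench import sensors, vision
import cv2, numpy as np
np.set_printoptions(precision=4,suppress=True)
o=sensors.get_obs();print(o['time_s'],o['eef_pos'],o['eef_rot'],o['wrist_force'],o['opening'])
for n in['scene','top']:
    cv2.imwrite(f'pics/{n}0.png',vision.camera(n));m=vision.camera_model(n);print(n,m)
print(vision.camera_model('wrist'))
E
```

```text
pics
0.0 [ 0.2316 -0.5257  0.2304] [-0.0009  0.9786  0.2059  0.    ] [0.5767 0.1645 0.0663] 1.00184258174456
scene {'K': array([[467.8923,   0.    , 319.5482],
       [  0.    , 467.8923, 238.6372],
       [  0.    ,   0.    ,   1.    ]]), 'extrinsics': array([[-0.7357, -0.6773, -0.0022,  0.5277],
       [-0.3933,  0.4299, -0.8127,  0.2093],
       [ 0.5514, -0.597 , -0.5827,  0.692 ],
       [ 0.    ,  0.    ,  0.    ,  1.    ]])}
top {'K': array([[441.7888,   0.    , 316.4358],
       [  0.    , 441.7888, 236.14  ],
       [  0.    ,   0.    ,   1.    ]]), 'extrinsics': array([[ 0.0145, -0.9999, -0.0071,  0.1527],
       [-0.9816, -0.0129, -0.1905,  0.5595],
       [ 0.1903,  0.0098, -0.9817,  0.8621],
       [ 0.    ,  0.    ,  0.    ,  1.    ]])}
{'K': array([[371.6483,   0.    , 319.0266],
       [  0.    , 371.6483, 243.2061],
       [  0.    ,   0.    ,   1.    ]]), 'hand_eye': array([[ 0.0008, -0.963 , -0.2696,  0.0681],
       [ 1.    ,  0.0002,  0.002 ,  0.0011],
       [-0.0019, -0.2696,  0.963 , -0.1425],
       [ 0.    ,  0.    ,  0.    ,  1.    ]])}
```

View pics/top0.png

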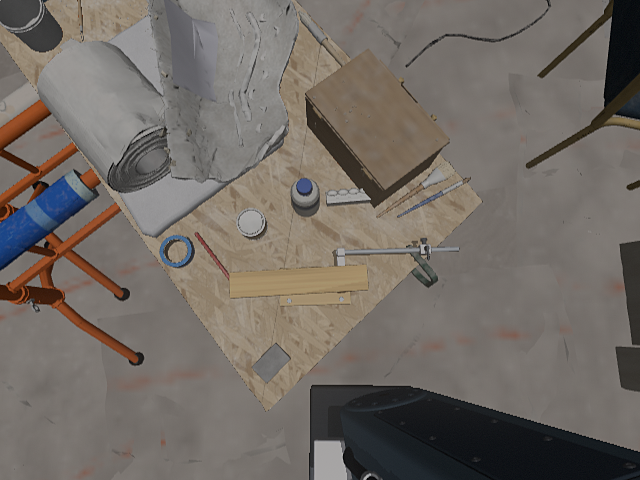

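View pics/scene0.png

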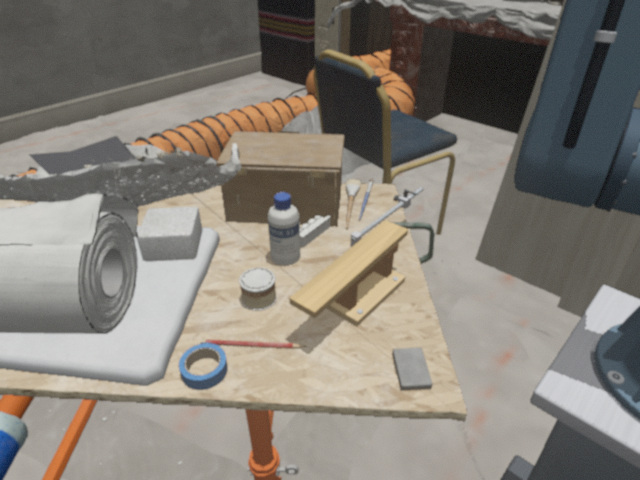

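```bash
cat > h.py <<'E'
import numpy as np, cv2
from bench import sensors, vision
from scipy.spatial.transform import Rotation as R
np.set_printoptions(precision=4,suppress=True)
def ray(n,p,T=None):
    m=vision.camera_model(n);K=m['K'];p=np.atleast_2d(p).astype(float)
    d=np.c_[(p-[K[0,2],K[1,2]])/K[0,0],np.ones(len(p))]
    if n=='wrist':
        r=np.linalg.norm(d[:,:2],axis=1,keepdims=True)
        d=np.c_[d[:,:2]/np.maximum(r,1e-9)*np.sin(r),np.cos(r)]
        M=T@m['hand_eye']
    else: M=np.linalg.inv(m['extrinsics'])
    return M[:3,3],d@M[:3,:3].T
def at_z(n,p,z,T=None):
    c,d=ray(n,p,T); return c+d*((z-c[2])/d[:,2:])
def tcp(o=None):
    o=o or sensors.get_obs();T=np.eye(4);q=o['eef_rot'];T[:3,:3]=R.from_quat([q[1],q[2],q[3],q[0]]).as_matrix();T[:3,3]=o['eef_pos'];return T
E
python3 - <<'E'
import cv2
im=cv2.imread('pics/top0.png');c=im[236:316,222:472]
cv2.imwrite('pics/c1.png',cv2.resize(c,None,fx=3.2,fy=3.2,interpolation=cv2.INTER_CUBIC))
E
```

```text
(no output)
```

View pics/c1.png

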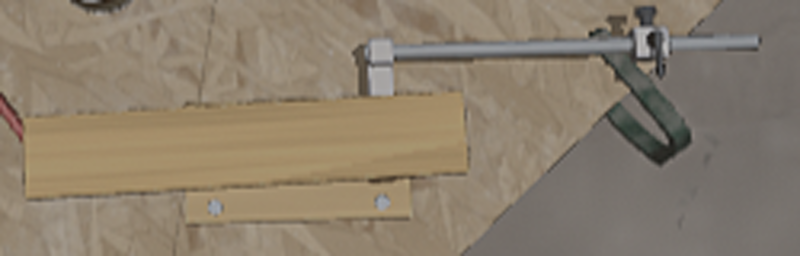

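Run:
```python
from h import *
f=lambda a:np.array(a)/3.2+[222-.3,236-.3]
P=at_z('top',f([(25,118),(27,199),(465,92),(468,173)]),.094)[:,:2]
print('plank',P,'len',np.linalg.norm(P[2]-P[0]),np.linalg.norm(P[1]-P[0]))
d=(P[2]+P[3]-P[0]-P[1])/2;print('plank yaw',np.arctan2(d[1],d[0]),'c',P.mean(0))
B=at_z('top',f([(187,222),(410,218),(410,182)]),.015)[:,:2];e=B[1]-B[0]
rod=at_z('top',f([(395,50),(755,43)]),.09)[:,:2];r=rod[1]-rod[0]
tip=at_z('top',f([(659,75)]),.092)[0,:2]
print('base',B,np.linalg.norm(e),np.arctan2(e[1],e[0]),'rod',rod,np.arctan2(r[1],r[0]),'tip',tip)
yr=(np.arctan2(r[1],r[0])+np.arctan2(e[1],e[0]))/2
x=np.array([np.cos(yr),np.sin(yr)]);y=np.array([-x[1],x[0]])
O=B[:2].mean(0)+y*.04
print('rest O',O,yr,'tip in rest',(tip-O)@x,(tip-O)@y,'rod y',(rod-O)@y)
print('plank in rest',[( (p-O)@x,(p-O)@y) for p in P])
print('tin',at_z('top',[251,222],.049),'bottle',at_z('top',[305,187],.141))
```

```text
plank [[0.4748 0.3288]
 [0.4258 0.3251]
 [0.4945 0.0602]
 [0.4452 0.0588]] len 0.2693216570269998 0.049158264257513996
plank yaw -1.4980344439169886 c [0.4601 0.1932]
base [[0.4163 0.235 ]
 [0.421  0.0885]
 [0.4445 0.0885]] 0.14651169529622649 -1.5388288017254188 rod [[ 0.5205  0.1028]
 [ 0.5279 -0.1194]] -1.5377464245477372 tip [ 0.5068 -0.059 ]
rest O [0.4586 0.163 ] -1.538287613136578 tip in rest 0.22353308936314367 0.04099859998583993 rod y [0.0599 0.0601]
plank in rest [(np.float64(-0.16516085336726938), np.float64(0.021617569455509588)), (np.float64(-0.16299360859420836), np.float64(-0.02749289780866147)), (np.float64(0.10394064803643722), np.float64(0.032505034084144235)), (np.float64(0.10379215251905494), np.float64(-0.016797543509826214))]
tin [[0.5868 0.2984 0.049 ]] bottle [[0.6361 0.1828 0.141 ]]
```

Call:
{"fn": "carry_out", "kwargs": {"deltas": "528 -649 0 0 0 -1.229 0;528 -649 0 0 0 -1.229 0;528 -649 0 0 0 -1.229 0;528 -649 0 0 0 -1.229 0;528 -649 0 0 0 -1.229 0;528 -649 0 0 0 -1.229 0;528 -649 0 0 0 -1.229 0;528 -649 0 0 0 -1.229 0;528 -649 0 0 0 -1.229 0;528 -649 0 0 0 -1.229 0;528 -649 0 0 0 -1.229 0;528 -649 0 0 0 -1.229 0"}}

```text
time_s: 1.6
eef_pos: [0.4305, 0.1992, 0.2312]
eef_rot: [0.0, 0.681, 0.733, 0.0]
wrist_force: [0.1, -1.8, 0.9]
opening: 0.997
grasp_force: 0.0
```

Run:
```python
from h import *
vision.camera('wrist');T=tcp();im=vision.camera('wrist');np.save('T1.npy',T);print(T)
cv2.imwrite('pics/w1.png',im)
```

```text
[[-0.0768  0.997   0.0009  0.4311]
 [ 0.997   0.0768  0.0046  0.2055]
 [ 0.0046  0.0012 -1.      0.231 ]
 [ 0.      0.      0.      1.    ]]
```

View pics/w1.png

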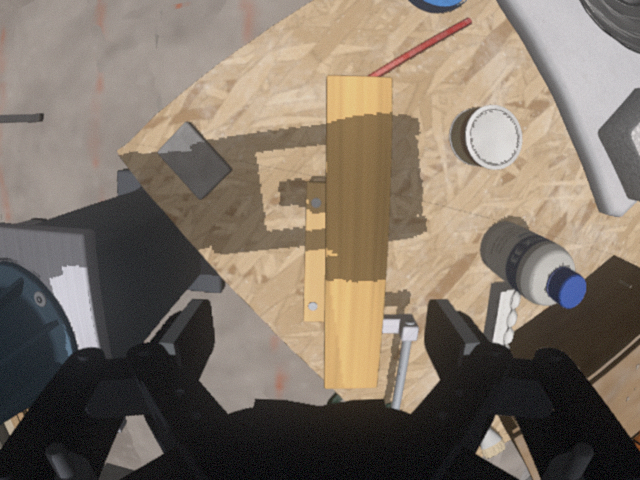

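Run:
```python
from h import *
T=np.load('T1.npy')
P=at_z('wrist',[(327,76),(392,76),(325,388),(378,388)],.094,T)[:,:2];print(P)
d=(P[2]+P[3]-P[0]-P[1])/2;print('yaw',np.arctan2(d[1],d[0]),np.linalg.norm(d),np.linalg.norm(P[0]-P[1]),P.mean(0))
B=at_z('wrist',[(307,178),(304,322)],.015,T)[:,:2];e=B[1]-B[0];print(B,np.linalg.norm(e),np.arctan2(e[1],e[0]))
bl=at_z('wrist',[(383,320),(383,332),(418,322),(410,342)],.09,T)[:,:2]
x=np.array([np.cos(-1.538),np.sin(-1.538)]);y=np.array([-x[1],x[0]])
O=np.array([.4586,.163]);print('bracket in rest',np.c_[(bl-O)@x,(bl-O)@y],'base',np.c_[(B-O)@x,(B-O)@y])
u=d/np.linalg.norm(d);g=P.mean(0)-.0885*u;print('grip',g,'tool delta mm',(np.r_[g,.23]-T[:3,3])@T[:3,:3]*1000)
```

```text
[[0.4284 0.3231]
 [0.4769 0.3285]
 [0.4489 0.0559]
 [0.4986 0.0583]]
yaw -1.4925204295187438 0.26944745039805856 0.04880699998439363 [0.4632 0.1914]
[[0.4177 0.2371]
 [0.425  0.0834]] 0.15381525009974498 -1.5233647003127428
bracket in rest [[0.0348 0.0332]
 [0.0468 0.0346]
 [0.0365 0.0651]
 [0.057  0.0608]] base [[-0.0754 -0.0385]
 [ 0.0784 -0.0362]]
grip [0.4563 0.2797] tool delta mm [72.0529 30.876   1.384 ]
```

Call:
{"fn": "carry_out", "kwargs": {"deltas": "72 30 0 0 0 0 0;72 30 40 0 0 0 0;72 30 90 0 0 0 0;72 30 110 0 0 0 0;72 30 110 0 0 0 0;72 30 110 0 0 0 0"}}

```text
time_s: 2.45
eef_pos: [0.4559, 0.2708, 0.1224]
eef_rot: [0.0, 0.681, 0.732, 0.001]
wrist_force: [0.6, -0.1, -0.1]
opening: 1.003
grasp_force: 0.0
```

Run:
```python
from h import *
T=tcp();im=vision.camera('wrist');np.save('T2.npy',T);print(T)
cv2.imwrite('pics/w2.png',im)
```

```text
[[-0.0725  0.9974  0.0014  0.4559]
 [ 0.9974  0.0725  0.0004  0.2708]
 [ 0.0003  0.0015 -1.      0.1224]
 [ 0.      0.      0.      1.    ]]
```

View pics/w2.png

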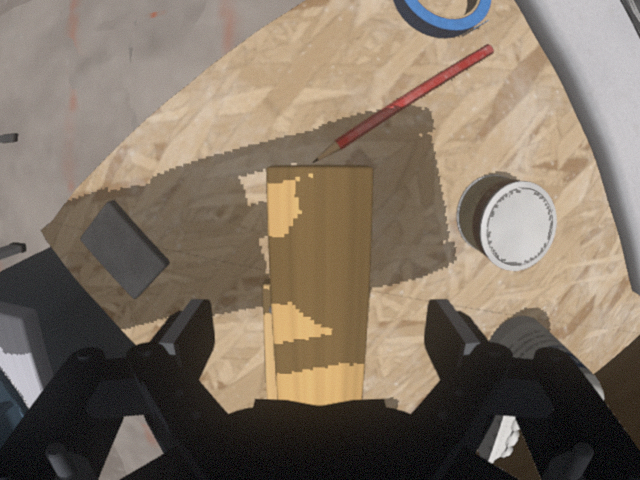

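Call:
{"fn": "carry_out", "kwargs": {"deltas": "5 0 30 0 0 0 0;5 0 60 0 0 0 0;5 0 60 0 0 0 0;5 0 60 0 0 0 0.3;5 0 60 0 0 0 0.5;5 0 60 0 0 0 1;5 0 60 0 0 0 1;5 0 60 0 0 0 1"}}

```text
time_s: 3.5
eef_pos: [0.456, 0.2763, 0.0631]
eef_rot: [0.001, 0.681, 0.732, 0.001]
wrist_force: [-0.2, -1.1, 5.8]
opening: 0.575
grasp_force: 64.9
```

Call:
{"fn": "carry_out", "kwargs": {"deltas": "-8 0 0 0 0 0.01 1;-18 -1 0 0 0 0.02 1;-28 -1 0 0 0 0.03 1;-38 -2 0 0 0 0.037 1;-48 -2 0 0 0 0.037 1;-58 -3 0 0 0 0.037 1;-68 -3 0 0 0 0.037 1;-78 -4 0 0 0 0.037 1;-88 -4 0 0 0 0.037 1;-95 -5 0 0 0 0.037 1;-100 -5 0 0 0 0.037 1;-100 -5 0 0 0 0.037 1"}}

```text
time_s: 5.0
eef_pos: [0.4589, 0.1766, 0.0634]
eef_rot: [0.001, 0.695, 0.719, 0.002]
wrist_force: [-1.4, 3.4, 7.7]
opening: 0.574
grasp_force: 65.1
```

Run:
```python
from h import *
T=tcp();print(T,sensors.get_obs()['wrist_force'],sensors.get_obs()['torque'])
im=vision.camera('top');cv2.imwrite('pics/top1.png',im)
c=im[226:326,270:470]
cv2.imwrite('pics/c2.png',cv2.resize(c,None,fx=4,fy=4,interpolation=cv2.INTER_CUBIC))
```

```text
[[-0.0353  0.9994  0.0041  0.4589]
 [ 0.9994  0.0353  0.0018  0.1766]
 [ 0.0016  0.0042 -1.      0.0634]
 [ 0.      0.      0.      1.    ]] [-1.4206  3.3814  7.6842] [ 0.4155  0.237  -0.1073]
```

View pics/c2.png

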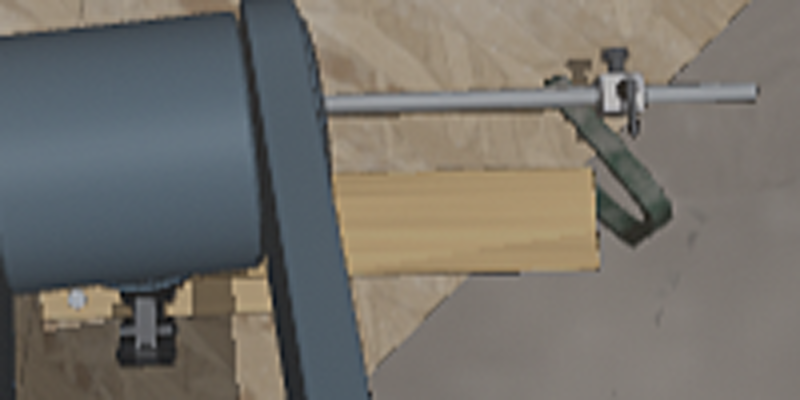

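```bash
python3 - <<'E'
from h import *
f=lambda a:np.array(a)/4+[270-.37,226-.37]
P=at_z('top',f([(595,170),(600,270)]),.094)[:,:2];tip=at_z('top',f([(633,136)]),.092)[0,:2]
E=at_z('top',f([(345,172),(595,169),(352,274),(600,270)]),.094)[:,:2]
r=at_z('top',f([(330,104),(755,94)]),.09)[:,:2]
a=lambda v:np.arctan2(v[1],v[0]);y=a(r[1]-r[0])
for yaw in(-1.538,y):
  x=np.array([np.cos(yaw),np.sin(yaw)]);n=np.array([-x[1],x[0]])
  print(yaw,'gap',(tip-P)@x,(tip-P)@n,'lat from centre',(P.mean(0)-[.4586,.163])@n)
print('plank edges yaw',a(E[1]-E[0]),a(E[3]-E[2]),'rod',y)
E
python3 - <<'E'
import cv2
im=cv2.imread('pics/top1.png')[240:300,400:440]
cv2.imwrite('pics/c3.png',cv2.resize(im,None,fx=10,fy=10,interpolation=cv2.INTER_NEAREST))
E
```

```text
-1.538 gap [0.0201 0.0207] [0.0166 0.0651] lat from centre -0.0009198830460796885
-1.5336121254334296 gap [0.0202 0.021 ] [0.0165 0.065 ] lat from centre -0.0018127529242506638
plank edges yaw -1.545083904937019 -1.540703418034556 rod -1.5336121254334296
```

View pics/c3.png

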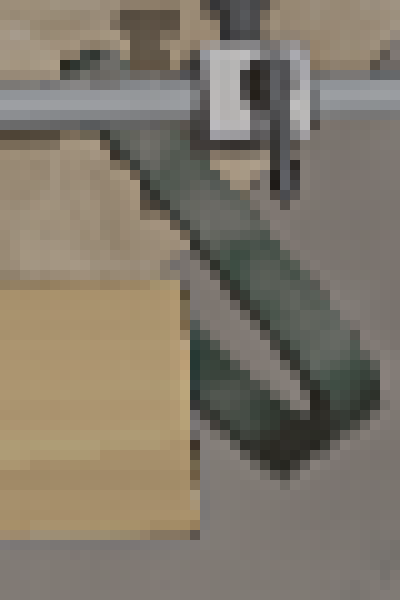

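Call:
{"fn": "carry_out", "kwargs": {"deltas": "-5 0 0 0 0 0 1;-10 0 0 0 0 0 1;-15 1 0 0 0 0 1;-18 1 0 0 0 0 1;-20 1 0 0 0 0 1;-20 1 0 0 0 0 1;-20 1 0 0 0 0 1"}}

```text
time_s: 5.92
eef_pos: [0.4606, 0.157, 0.0634]
eef_rot: [0.001, 0.694, 0.72, 0.002]
wrist_force: [-0.7, 5.3, 8.6]
opening: 0.574
grasp_force: 65.1
```

Run:
```python
from h import *
T=tcp();print(T,sensors.get_obs()['wrist_force'],sensors.get_obs()['torque'])
im=vision.camera('top');s=vision.camera('scene')
a=cv2.resize(im[240:300,380:440],(600,600),interpolation=cv2.INTER_NEAREST)
cv2.imwrite('pics/c4.png',a)
cv2.imwrite('pics/s4.png',cv2.resize(s[170:320,260:460],(800,600),interpolation=cv2.INTER_CUBIC))
```

```text
[[-0.0355  0.9994  0.0041  0.4606]
 [ 0.9994  0.0354  0.0022  0.157 ]
 [ 0.002   0.0042 -1.      0.0634]
 [ 0.      0.      0.      1.    ]] [-0.7189  5.3468  8.5549] [ 0.7173  0.241  -0.0559]
```

View pics/c4.png

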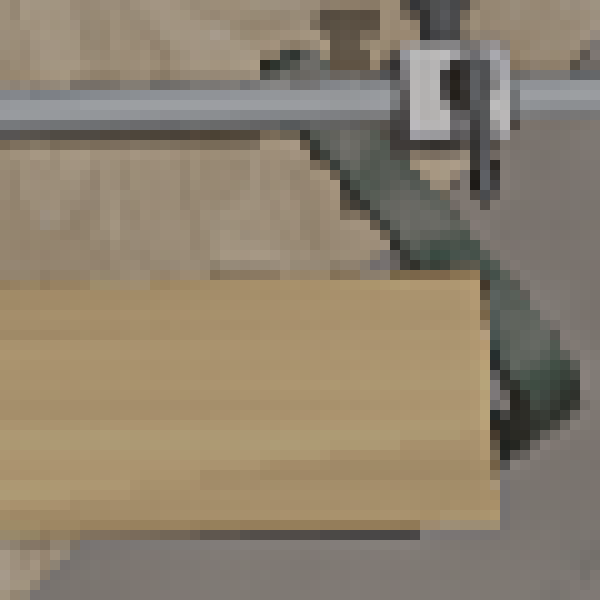

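View pics/s4.png

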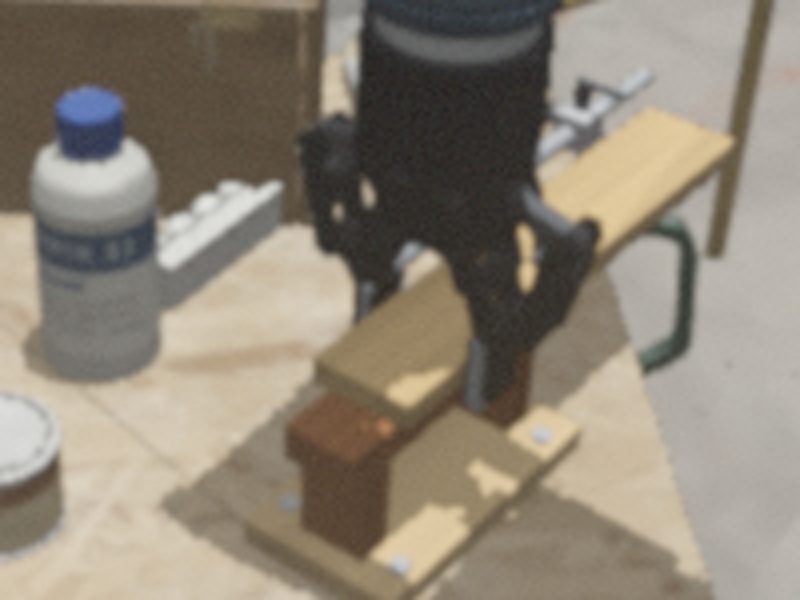

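Call:
{"fn": "carry_out", "kwargs": {"deltas": "-1 0 0 0 0 0 1;-1 0 0 0 0 0 1;-1 0 0 0 0 0 1;-1 0 0 0 0 0 1;-1 0 0 0 0 0 1;-1 0 0 0 0 0 1"}}

```text
time_s: 6.78
eef_pos: [0.4607, 0.1562, 0.0634]
eef_rot: [0.001, 0.694, 0.72, 0.002]
wrist_force: [-0.9, 5.7, 7.8]
opening: 0.575
grasp_force: 65.1
```

Run:
```python
from h import *
from bench import ctrl
o=sensors.get_obs();print(o['eef_pos'],o['wrist_force'],o['torque'],o['dq'])
im=vision.camera('top');K=vision.camera_model
f=lambda a:np.array(a)/10+[380-.5,240-.5]
P=at_z('top',f([(483,274),(498,526)]),.094)[:,:2];t=at_z('top',f([(485,192)]),.092)[0,:2]
x=np.array([np.cos(-1.537),np.sin(-1.537)]);print('gap before nudge',(t-P)@x)
print(ctrl.hand_in())
```

```text
[0.4607 0.1562 0.0634] [-0.8552  5.735   7.7956] [ 0.9162  0.2219 -0.1042] [-0.0007 -0.0016 -0.001  -0.0001  0.0001  0.0003]
gap before nudge [0.002  0.0024]
the job is handed in; nothing more can be done
None
```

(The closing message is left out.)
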